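# Press a bush out of a moulded housing with a drift

### The job

The black housing lying loosely in the nest still has a steel bush in it: take the flat-ended drift from the tool block, feel its nose into the knock-out hole in the housing's top and press the bush down and out until it drops into the tray below, without ever leaning hard on the plastic (about 35 N at most). Then draw the drift out, stand it back in a hole of the tool block and let go; leave the housing sitting in the nest, and the awl and the two spare housings where they are.

Things in the scene. Friction and masses are not known exactly. Their poses are not given: they have to be found in the camera images.
- nest: Fixed plywood and aluminium bridge, 120 mm (its x) by 132 mm (its y), 72 mm high; origin at the centre of its foot, z up. On top is a pocket (see pocket) in which a black plastic housing lies loose with its knock-out hole upwards (see top_level); a steel bush is held in the housing (see bush_level); the tray stands beneath.
- pocket (a point): Fixed point of the nest: middle of the pocket's floor, 62 mm above the nest's origin. Four fences 10 mm high round it have their inner faces at nest x = +-38 mm and y = +-31 mm (10 mm thick). The housing, 60 (x) by 50 (y) by 30 mm, 0.14 kg, has 8 mm of play each way in x, 6 mm in y; 1 to 2 N from the side slides it to a fence. The floor is two rails along x, 32 mm apart in y.
- top_level (a point): Fixed point of the nest, 92 mm above its origin over the pocket's middle: level of the housing's flat top. In the middle of that top is a vertical round hole, 12 mm in diameter, sharp-edged, through a web 8 mm thick. The housing itself is NOT measured: it starts up to 7 mm off this point in x, 5 mm in y, and turned up to 2 degrees.
- bush_level (a point): Fixed point of the nest, 84 mm above its origin: level of the flat top of the steel bush, 16 mm in diameter and 15 mm long, right under the web, in line with the hole. Two springy tongues hold it: 8 to 16 N starts it down, 3 to 9 N keeps it moving; it falls free when pushed down 18 to 22 mm. The way for the drift is clear to 35 mm below this point.
- tray: Grey plastic tray, 104 by 84 mm and 18 mm high, fixed on the nest's foot right under the pocket, where the bush drops; origin at the centre of its underside, 10 mm above the table.
- drift: Drift: white nylon rod standing upright in the tool block, 124 mm long, 0.05 kg. Its origin is the centre of its flat lower end, z up along the rod: a nose 10 mm in diameter from 0 to 62 mm, then a round handle 18 mm in diameter from 62 to 124 mm, to grip. In the block the lower end is 9 mm above the table.
- drift_tip (a point): Centre of the flat lower end of the drift's nose.
- block: Fixed wooden tool block, 60 mm (x) by 150 mm (y) by 45 mm high; origin at the centre of its underside. Three vertical holes 14 mm in diameter, 36 mm deep (their floors 9 mm above the origin), at x = 0 and y = -45, 0 and +45 mm. The drift stands in one of the end holes, an awl in the other; the middle one is empty.
- awl: Awl, not to be used: steel shank 10 mm in diameter with a pointed end, 50 mm long, and a mushroom-shaped wooden handle 32 mm across, 99 mm long in all; stands point down in the tool block; origin at its point, z up.
- spare_a: Spare black housing like the one in the nest, 60 by 50 by 30 mm, lying on the table beyond the nest and the block, to the left; origin at the centre of its underside.
- spare_b: Another spare black housing, the same, lying beyond the nest; origin at the centre of its underside.
Mind the look-alikes: they are no part of the job. Of the things like the nest, leave any that is red; of the rest the larger one is meant. Of the things like the drift, leave any that is purple; of the rest the larger one is meant.

How it is judged:
By the outcome, as a careful person would: the job done as asked, in the order asked, and still so for the second after the job is handed in, with the robot touching nothing.
It also fails if it takes over 64 s, if anything falls off the work surface, if the arm or the gripper's body presses on something with over 40 N, if the wrist force passes 120 N, or if a joint passes its speed limit or range.

### The arm

A 6-joint arm with a two-finger parallel gripper is mounted at the origin on the work surface. World frame = base frame: x ahead of the robot, y to its left, z up, the work surface at z = 0. Lengths are in mm, angles in rad, forces in N, time in s.
With the tool pointing down it reaches from about 275 to 725 mm from the base axis. Payload 15.9 kg.
Tool frame: the origin (TCP) lies midway between the tips of the shut fingers; the grasp point (between the pads) lies 19 mm behind it; x points along the fingers, y is the direction in which the jaws open and shut, and the axes are right-handed (so a half turn about x gives the same grasp; the last joint's range is limited). The gripper opens to 85 mm and grips with 20 to 120 N. Pads are 22 mm wide; open, the fingers measure 114 mm over their backs; the gripper's body (76 mm by 85 mm) begins 54 mm behind the grasp point. The pads swing forward as they close: fully open they stand 13 mm farther back than shut.
Start: joints at [1.134, 0.213, -0.034, 1.323, 0, 1.571], TCP at [211.513, 453.043, 231.306] pointing down, gripper open.
Joint ranges: [-2.98, 2.98], [-0.74, 1.72], [-1.14, 1.35], [-2.1, 2.04], [-1.57, 1.44], [-3.14, 3.14]. Speed limits (rad/s): [1.89, 1.89, 2.39, 2.57, 3.14, 3.14].

### API

Orientations are given as a unit quaternion [x, y, z, w].
In Python, from cell import ctrl gives the robot as it stands. Calls block until the motion is done:
- ctrl.movep(position, orientation): joint-space move of the TCP to a pose.
- ctrl.move_straight(position, rate=150, ori=None, threshold=None): straight line of the TCP; ori=None keeps the orientation; rate is the mean speed in mm/s. With threshold (N) it stops when the force on the tool has changed by that much, and returns True; else False.
- ctrl.move_joints(angles): joint-space move.
- ctrl.grip(opening): opening from 0.0 (shut) to 1.0 (fully open); the grip force is fixed at half the most; returns when the fingers have stopped.
- ctrl.wait(seconds).
- ctrl.solve_ik(position, orientation): joint angles nearest the present ones, or None.
- ctrl.read_camera(name): name is "side" or "top" or "wrist"; returns a dict with "color" (480x640x3 uint8, red, green, blue), "depth" (480x640 float32, mm along the optical axis (not along the pixel's ray), 0 where there is no reading), "mtx" (3x3 intrinsics, pixels), "R" (3x3) and "t" (3): a world point X has camera coordinates R X + t. Camera axes: x right, y down, z forward; pixel columns grow to the right and rows downward; lengths in mm; the calibration is good to about 2 mm. A picture is of the moment at which its call begins.
A pose or a line that the arm cannot do raises ctrl.IKError and nothing moves.
- ctrl.sign_off(): hands the job in, once; it reports no verdict.
Trained networks look in the newest picture that a camera, given by its name, has taken for a name from the list of things; names that differ only in an ending like _2 or _b are one class to them, and where a whole thing is asked for, a point or a joint stands for the part that bears it (a point fixed in the world has none). Each returns a list of dicts, best first, with "score" (0 to 1); they miss things now and then, are a little off and sometimes report something else, mostly with a low value. They report only what shows in the picture. A call takes as long as a camera call. They do not tell look-alikes from the thing itself.
- ctrl.trace(camera, name): "mask" (480x640 bool, what is visible of it) and "rect" ([left, top, width, height] in pixels, round what is visible of it).
Readings, each from a call of its own:
- ctrl.current_clock(): time.
- ctrl.current_joint_positions(): joint angles.
- ctrl.current_qd(): joint speeds.
- ctrl.current_effort(): joint torques, N m.
- ctrl.current_tool_pos(): TCP position.
- ctrl.current_tool_rot(): TCP orientation.
- ctrl.current_force(): force on the tool from outside, world axes, zero at the start.
- ctrl.current_moment(): the same for the moment, N m.
- ctrl.current_grip_width(): opening from 0.0 (shut) to 1.0 (fully open).
Only numpy, scipy, OpenCV 4.12 (cv2) and the standard library are available. Lean on these libraries where they do the work, as an engineer would, in place of code of your own. Each camera call takes 0.05 s, during which the arm holds its last target.

## Working session

There is one attempt and no reset: what is moved stays moved. The work goes in short steps, each a Python script; the robot and the scene stay as the last script left them, time stands still between calls to the robot, and variables do not carry over. Pictures are saved under pics/ and viewed, and the job is handed in when it is done.

```bash
mkdir -p pics; ls; python3 - <<'E'
from cell import ctrl
import cv2
for n in ["side","top","wrist"]:
    f=ctrl.read_camera(n)
    cv2.imwrite(f"pics/{n}0.png",f["color"][:,:,::-1])
    print(n,f["mtx"].tolist(),f["R"].round(3).tolist(),f["t"].round(1).tolist())
print(ctrl.current_clock(),ctrl.current_tool_rot(),ctrl.current_force())
E
```

```text
pics
side [[618.9854925243915, 0.0, 321.23456139723885], [0.0, 618.9854925243915, 244.98023243111518], [0.0, 0.0, 1.0]] [[-0.934, -0.356, -0.003], [-0.274, 0.724, -0.633], [0.228, -0.591, -0.774]] [543.7, 173.4, 1009.4]
top [[538.377027663859, 0.0, 326.00295694898983], [0.0, 538.377027663859, 237.42385557953517], [0.0, 0.0, 1.0]] [[0.011, -1.0, 0.013], [-0.999, -0.012, -0.047], [0.047, -0.013, -0.999]] [37.2, 564.9, 1133.5]
wrist [[349.5637959196243, 0.0, 322.9543593032666], [0.0, 349.5637959196243, 247.65716655545282], [0.0, 0.0, 1.0]] [[0.424, 0.906, -0.001], [0.859, -0.402, 0.317], [0.286, -0.135, -0.949]] [-499.8, -42.4, 378.8]
0.15 [ 0.15293503  0.69035791 -0.15350321  0.69025618] [ 0.48407948 -0.19038374 -0.25319582]
```

View pics/side0.png

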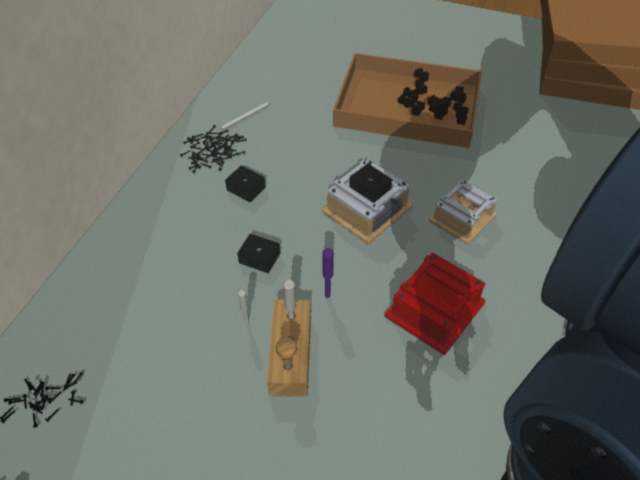

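View pics/top0.png

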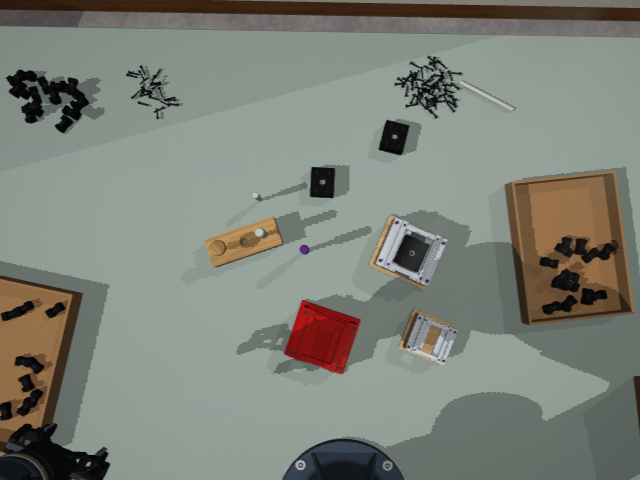

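View pics/wrist0.png

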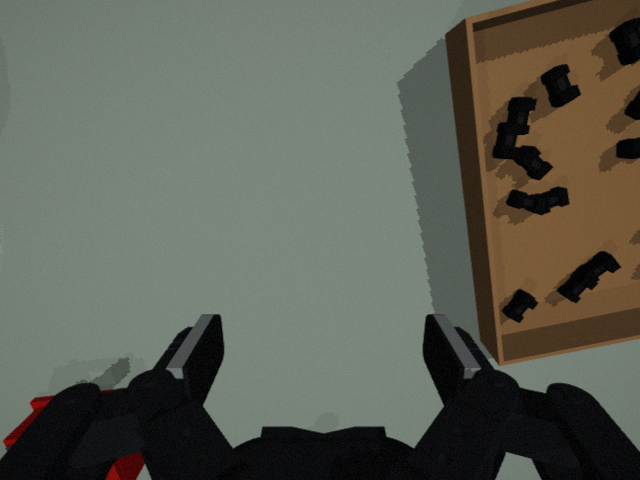

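The pictures show these candidates:
- **Drift:** white rod in the block at top (260,233), thin white rod standing free at (257,196), purple at (304,250), and a white stick lying at (487,95). I choose the one in the block.
- **Nest:** red at (322,337), small grey at (430,336), large grey with a housing at (408,250). I choose the large grey one.
- **Awl:** top (218,248).

Next I'll localise with the networks and depth, and crop close.

```bash
cat > h.py <<'E'
from cell import ctrl
import numpy as np, cv2
def cloud(f):
    d=f["depth"]; v,u=np.mgrid[0:480,0:640]; K=f["mtx"]
    P=np.stack([(u-K[0,2])/K[0,0]*d,(v-K[1,2])/K[1,1]*d,d],-1)
    W=(P-np.array(f["t"]))@np.array(f["R"]); W[d<=0]=np.nan
    return W
def ray(f,u,v,z):
    K=f["mtx"];R=np.array(f["R"]);t=np.array(f["t"])
    c=-R.T@t; d=R.T@np.array([(u-K[0,2])/K[0,0],(v-K[1,2])/K[1,1],1.])
    return c+d*(z-c[2])/d[2]
def proj(f,X):
    c=np.array(f["R"])@np.array(X)+np.array(f["t"]); p=f["mtx"]@c; return p[:2]/p[2]
E
python3 - <<'E'
from h import *
for cam in ["top","side"]:
    f=ctrl.read_camera(cam); W=cloud(f)
    crop=(slice(150,400),slice(180,480)) if cam=="top" else (slice(130,410),slice(170,510))
    cv2.imwrite(f"pics/{cam}_c.png",cv2.resize(f["color"][crop][:,:,::-1],None,fx=2,fy=2,interpolation=cv2.INTER_CUBIC))
    for n in ["nest","drift","block","awl","spare_a","tray"]:
        for r in ctrl.trace(cam,n):
            m=r["mask"]; p=W[m]; p=p[~np.isnan(p[:,0])]
            top=p[p[:,2]>np.percentile(p[:,2],98)-6] if len(p) else p
            print(cam,n,round(r["score"],2),[int(x) for x in r["rect"]],np.nanmedian(p,0).round(0) if len(p) else None,"top",np.median(top,0).round(1) if len(p) else None)
E
```

```text
top nest 0.94 [284, 302, 79, 69] [359.  48.  62.] top [354.   48.7  72.7]
top nest 0.83 [369, 217, 77, 75] [ 535. -113.   63.] top [ 534.7 -131.7   72.5]
top nest 0.62 [398, 311, 63, 52] [ 360. -174.   45.] top [ 355.6 -174.7   54.2]
top nest 0.53 [209, 239, 16, 20] [537. 256. 105.] top [536.9 257.  105.6]
top drift 0.67 [253, 227, 14, 12] [567. 169. 131.] top [567.6 172.6 133.2]
top drift 0.4 [299, 246, 10, 7] [536.  87. 124.] top [536.4  87.1 124.7]
top block 0.73 [207, 216, 75, 51] [553. 211.  45.] top [554.2 208.4  45.9]
top awl 0.69 [209, 242, 15, 16] [538. 256. 105.] top [536.9 256.9 105.7]
top spare_a 0.96 [376, 119, 33, 34] [779. -98.  30.] top [782.  -99.3  30.4]
top spare_a 0.74 [368, 214, 79, 74] [ 532. -114.   62.] top [ 534.6 -131.7   72.6]
top spare_a 0.62 [312, 166, 23, 32] [681.  54.  30.] top [682.   52.   30.7]
top tray 0.58 [396, 231, 26, 45] [ 565. -145.   15.] top [ 486.7 -116.6   28.2]
side nest 0.87 [322, 158, 92, 85] [535. -92.  55.] top [ 536.7 -113.8   72.6]
side nest 0.74 [386, 252, 101, 104] [354.  72.  59.] top [354.2  52.2  72.3]
side nest 0.68 [429, 179, 67, 63] [ 357. -154.   41.] top [ 356.6 -170.9   54.1]
side drift 0.9 [326, 242, 6, 53] [536.  91.  88.] top [536.9  87.7 123.6]
side drift 0.65 [284, 278, 12, 40] [567. 177. 110.] top [568.  173.5 133.2]
side drift 0.56 [240, 287, 6, 32] [644. 188.  63.] top [644.8 186.7  89. ]
side block 0.97 [267, 299, 42, 97] [547. 232.  45.] top [551.1 213.8  45.7]
side awl 0.7 [277, 333, 22, 33] [536. 260. 104.] top [537.6 258.1 105.4]
side awl 0.38 [285, 277, 13, 41] [567. 177. 107.] top [568.4 172.8 133.1]
side spare_a 0.63 [236, 230, 44, 40] [679.  60.  30.] top [682.5  52.9  30.8]
side spare_a 0.59 [222, 164, 42, 37] [776. -91.  29.] top [780.5 -99.5  30.8]
side tray 0.56 [373, 197, 31, 30] [ 496. -124.   17.] top [ 490.4 -111.    28.1]
```

View pics/top_c.png

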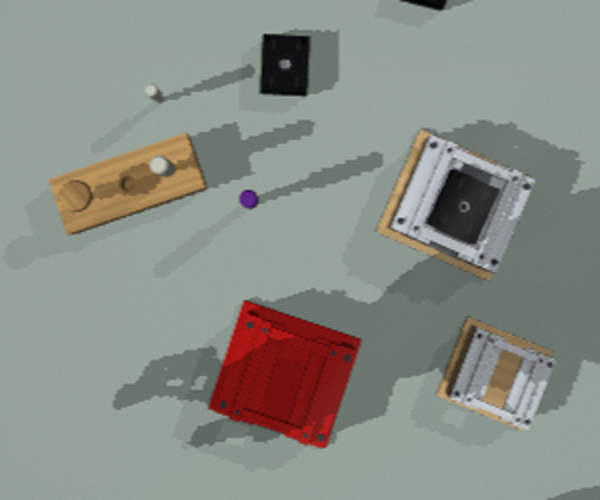

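View pics/side_c.png

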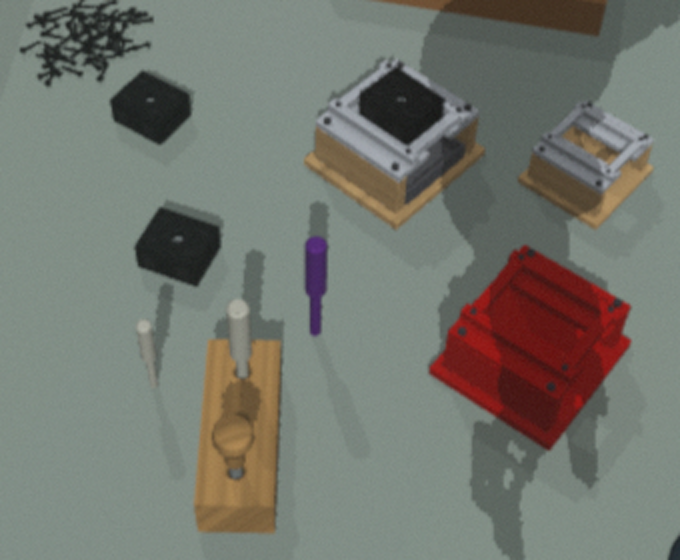

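The crops confirm the choice: a white 18 mm handle in the block's end hole, and a large grey nest with a housing. The purple rod, the thin free rod, and the red and small nests are excluded. Now I'll fit the nest and housing poses from the top depth.

```bash
python3 - <<'E'
from h import *
for cam in ["top","side"]:
    f=ctrl.read_camera(cam); W=cloud(f)
    near=np.hypot(W[...,0]-535,W[...,1]+115)<110
    for name,lo,hi in [("fence",69,76),("housing",89,96)]:
        m=near&(W[...,2]>lo)&(W[...,2]<hi); p=W[m][:,:2].astype(np.float32)
        r=cv2.minAreaRect(p); print(cam,name,len(p),np.round(r[0],1),np.round(r[1],1),round(r[2],1),p.mean(0).round(1))
    g=f["color"].astype(int).sum(-1)
    m=near&(W[...,2]>82)&(W[...,2]<96)
    m=cv2.morphologyEx(m.astype(np.uint8),cv2.MORPH_CLOSE,np.ones((5,5)))
    er=cv2.erode(m,np.ones((7,7)))
    idx=np.argwhere((er>0)&(g>np.median(g[er>0])+80))
    print("bright",len(idx),idx.mean(0),[ray(f,idx[:,1].mean(),idx[:,0].mean(),z).round(1) for z in (92,84)])
    m=(np.hypot(W[...,0]-568,W[...,1]-173)<20)&(W[...,2]>128)
    print(cam,"drift top",m.sum(),W[m].mean(0),cv2.minEnclosingCircle(W[m][:,:2].astype(np.float32)))
    m=(np.hypot(W[...,0]-550,W[...,1]-210)<110)&(W[...,2]>42)&(W[...,2]<48)
    print("block",cv2.minAreaRect(W[m][:,:2].astype(np.float32)))
    z=W[...,2]; mm=(np.abs(W[...,0]-568)<20)&(np.abs(W[...,1]-175)<25)
    for a in range(50,131,16):
        s=mm&(z>a)&(z<a+16); print(a,s.sum(),W[s].mean(0).round(1))
E
```

```text
top fence 768 [ 535.8 -130.8] [ 82.5 103.8] 67.0 [ 535.8 -130.7]
top housing 695 [ 532. -127.] [50.4 60.3] 66.0 [ 532. -127.]
bright 15 [252.93333333 412.2       ] [array([ 531.9, -126.6,   92. ]), array([ 532.1, -127.9,   84. ])]
top drift top 69 [567.97585355 171.90738449 133.3100415 ] ((568.4749145507812, 172.30975341796875), 8.917631149291992)
block ((573.9728393554688, 222.17349243164062), (105.14839172363281, 150.3546142578125), 19.56610107421875)
50 5 [563.6 173.8  50.9]
66 5 [566.4 164.7  77.7]
82 8 [565.6 165.6  90.1]
98 9 [563.  167.3 107.2]
114 9 [565.8 167.1 124.5]
130 66 [568.  172.  133.5]
side fence 738 [ 539.3 -127.6] [ 95.3 107.3] 66.8 [ 535.5 -118.6]
side housing 654 [ 533.  -127.2] [53.4 63.4] 66.3 [ 532.8 -126.3]
bright 8 [179.5 370.5] [array([ 532.2, -123.2,   92. ]), array([ 534.2, -131.1,   84. ])]
side drift top 106 [568.47428129 172.82707683 132.52634976] ((569.021484375, 171.659423828125), 9.96696949005127)
block ((577.7075805664062, 221.7332305908203), (110.20824432373047, 153.77108764648438), 19.64235496520996)
50 34 [568.3 175.   57.6]
66 39 [566.2 176.8  76.6]
82 63 [566.3 177.3  90.2]
98 74 [566.1 177.  106.1]
114 65 [566.2 177.4 122.7]
130 96 [568.6 172.4 132.9]
```

Both cameras agree with the given sizes:
- **Housing:** 50×60 mm, centred at (532,-127), axis 66°.
- **Drift:** upright at (568.2,172.2), top at 133.
- **Block:** x-axis at 19.6°.

I'll approach with the jaws across the block, away from the awl.

```bash
cat >> h.py <<'E'
from scipy.spatial.transform import Rotation as Ro
def down(yaw,rx=0.):  # yaw of jaw axis, deg
    a=np.radians(yaw); x=np.array([0,0,-1.]); y=np.array([np.cos(a),np.sin(a),0]); z=np.cross(x,y)
    return Ro.from_matrix(np.stack([x,y,z],1)).as_quat()
def snap(cam,name,crop=None,k=1):
    f=ctrl.read_camera(cam); c=f["color"]
    if crop: c=c[crop[1]:crop[3],crop[0]:crop[2]]
    cv2.imwrite(f"pics/{name}.png",cv2.resize(c[:,:,::-1],None,fx=k,fy=k,interpolation=cv2.INTER_CUBIC)); return f
E
python3 - <<'E'
from h import *
print(Ro.from_quat(ctrl.current_tool_rot()).as_matrix().round(2))
for yaw in (19.6,199.6):
    for p in ([568.2,172.2,200],[568.2,172.2,83],[532,-127,200]):
        q=ctrl.solve_ik(p,down(yaw)); print(yaw,None if q is None else np.round(q,2))
for yaw in (66,-24,156,-114,20,200,-70,110):
        q=ctrl.solve_ik([532,-127,180],down(yaw)); print(yaw,None if q is None else np.round(q,2))
E
```

```text
[[ 0.    0.42  0.91]
 [-0.    0.91 -0.42]
 [-1.   -0.    0.  ]]
19.6 [0.29 0.42 0.17 1.32 0.   1.52]
19.6 [ 0.29  0.47 -0.05  1.05  0.    1.52]
19.6 [-0.23  0.32  0.02  1.28  0.    0.99]
199.6 [ 0.29  0.42  0.17  1.32  0.   -1.62]
199.6 [ 0.29  0.47 -0.05  1.05  0.   -1.62]
199.6 [-0.23  0.32  0.02  1.28  0.   -2.15]
66 [-0.23  0.32 -0.02  1.23  0.    0.18]
-24 [-0.23  0.32 -0.02  1.23  0.    1.76]
156 [-0.23  0.32 -0.02  1.23  0.   -1.39]
-114 [-0.23  0.32 -0.02  1.23  0.   -2.96]
20 [-0.23  0.32 -0.02  1.23  0.    0.99]
200 [-0.23  0.32 -0.02  1.23  0.   -2.15]
-70 [-0.23  0.32 -0.02  1.23  0.    2.56]
110 [-0.23  0.32 -0.02  1.23  0.   -0.58]
```

```bash
python3 - <<'E'
from h import *
Q=down(19.6)
ctrl.movep([568.2,172.2,200],Q)
f=snap("wrist","w1"); print(ctrl.current_clock())
W=cloud(f)
m=(np.hypot(W[...,0]-568,W[...,1]-173)<20)&(W[...,2]>129)&(W[...,2]<138)
print(m.sum(),W[m].mean(0) if m.sum() else None, cv2.minEnclosingCircle(W[m][:,:2].astype(np.float32)) if m.sum() else None)
print(ctrl.current_tool_pos(),ctrl.current_force())
E
```

```text
2.6667
547 [569.48030647 172.25697015 131.40135561] ((570.02099609375, 171.78553771972656), 9.11221981048584)
[567.77626709 173.26467128 200.20585252] [ 0.18842955 -0.20499603 -0.90861044]
```

View pics/w1.png

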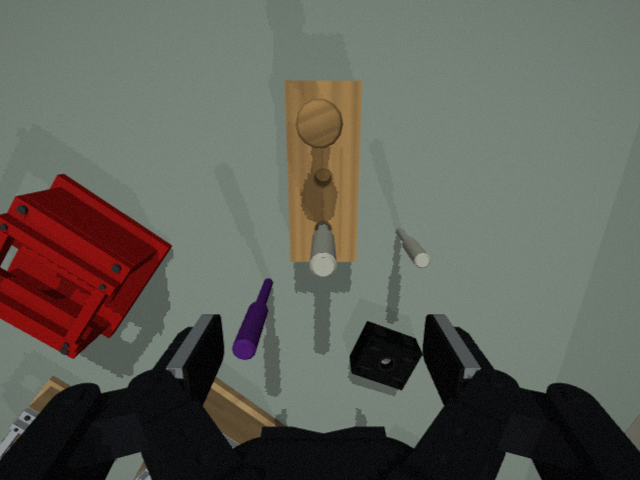

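Wrist view: drift handle top at (322,265), centred between the fingers. The awl (320,122), purple rod (250,345) and thin rod (420,260) are clear of the jaws. I'll descend and grip.

```bash
python3 - <<'E'
from h import *
Q=down(19.6)
hit=ctrl.move_straight([568.8,172.3,84],rate=100,ori=Q,threshold=8)
print(hit,ctrl.current_tool_pos(),ctrl.current_force())
ctrl.grip(0.0)
print("w",ctrl.current_grip_width(),ctrl.current_force(),ctrl.current_tool_pos())
f=snap("wrist","w2"); snap("side","s2",(200,150,400,350),3)
print(ctrl.current_clock())
E
```

```text
False [569.2034127  172.42887946  84.63927598] [-0.33117409 -0.50367505 -0.32074757]
w 0.19203863747929548 [-1.72992223 -0.78164234  3.75530302] [568.75560857 172.30037638  84.15399751]
4.7083
```

View pics/w2.png

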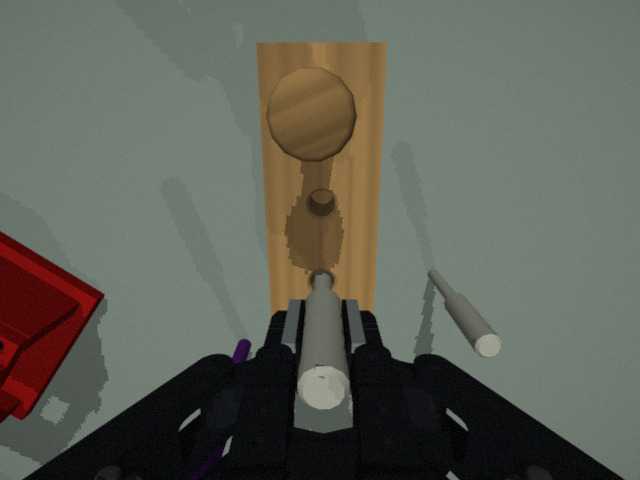

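View pics/s2.png

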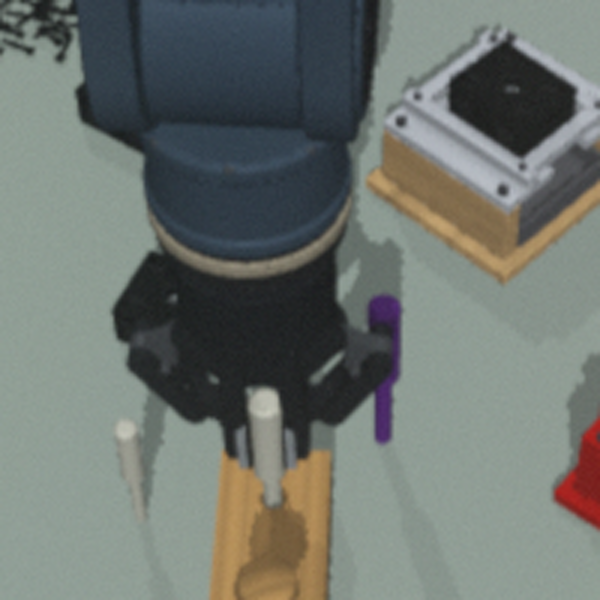

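The grip is good: width is about right for 18 mm, rod upright, its top at wrist (323,385). I'll lift and carry it to hover over the nest.

```bash
python3 - <<'E'
from h import *
ctrl.move_straight([568.8,172.3,240],rate=150)
print("lifted",ctrl.current_force(),ctrl.current_grip_width())
Q=down(110)
ctrl.movep([532,-127,240],Q)
ctrl.move_straight([532,-127,187],rate=120,ori=Q)
print(ctrl.current_tool_pos(),ctrl.current_force(),ctrl.current_grip_width(),ctrl.current_clock())
f=snap("wrist","w3"); g=snap("side","s3",(300,110,460,250),4)
np.savez("hov.npz",wc=f["color"],wd=f["depth"],wm=f["mtx"],wR=f["R"],wt=f["t"],sc=g["color"],sd=g["depth"],sm=g["mtx"],sR=g["R"],st=g["t"])
for n,h in (("w",f),("s",g)):
    print(n,"tip exp",proj(h,[532,-127,112]),"hole",proj(h,[532,-127,92]))
    W=cloud(h)
    for a in range(100,250,10):
        s=(np.hypot(W[...,0]-532,W[...,1]+127)<22)&(W[...,2]>a)&(W[...,2]<a+10)
        if s.sum(): print(a,s.sum(),W[s].mean(0).round(1),W[s].std(0).round(1))
E
```

```text
lifted [-0.44885302  0.07375427 -0.49648977] 0.19414736850180234
[ 532.19329594 -126.86925476  187.5148266 ] [-0.23524864  0.29957906  0.55421022] 0.19142465407202094 8.3167
w tip exp [324.79708394 257.62988423] hole [324.68146848 248.01341332]
110 61 [ 530.7 -129.3  116.3] [1.4 2.6 2.3]
120 83 [ 530.7 -129.4  125.2] [1.3 2.5 2.9]
130 96 [ 530.7 -129.2  135.2] [1.4 2.6 2.9]
140 112 [ 530.7 -129.2  145.1] [1.4 2.6 2.8]
150 128 [ 530.6 -129.2  155.2] [1.4 2.6 2.9]
160 48 [ 530.3 -129.3  162.1] [1.  2.2 1.3]
170 219 [ 527.6 -130.2  176.7] [2.3 4.6 2. ]
180 394 [ 527.2 -130.1  185.8] [2.6 5.5 3. ]
190 989 [ 526.1 -130.1  195.5] [ 4.3 10.6  2.8]
200 1314 [ 525.9 -129.4  205.2] [ 4.4 11.3  2.9]
210 1527 [ 526.  -129.8  215. ] [ 4.3 10.8  2.8]
220 1886 [ 527.  -129.6  225. ] [5.4 8.9 2.7]
230 3722 [ 528.8 -128.6  234.5] [7.2 9.4 2.1]
240 906 [ 522.6 -129.4  243.1] [ 5.6 13.5  2.1]
s tip exp [371.88283696 170.23735935] hole [371.22550278 178.16816082]
110 17 [ 533.1 -125.7  116.8] [3.1 2.  1.8]
120 23 [ 532.4 -124.4  125.8] [2.8 2.1 2.6]
130 18 [ 532.6 -124.1  135.4] [2.3 1.7 2.8]
140 28 [ 532.5 -124.9  145. ] [2.9 1.9 3.1]
150 24 [ 532.8 -125.   155.1] [3.  1.7 2.6]
160 22 [ 532.  -124.6  165.7] [2.7 1.8 2.7]
170 23 [ 532.2 -121.4  176.7] [4.2 2.1 2.5]
180 12 [ 530.3 -117.5  186.6] [6.2 5.7 3.2]
190 45 [ 529.9 -113.7  195.7] [8.4 6.3 2.8]
200 57 [ 529.5 -112.1  205.3] [7.7 7.  3. ]
210 44 [ 527.1 -110.3  214.8] [5.9 3.3 2.7]
220 1 [ 530.  -105.4  221.2] [0. 0. 0.]
230 6 [ 539.1 -108.2  237. ] [0.7 1.3 1.9]
240 3 [ 539.2 -109.9  244.2] [1.4 2.7 3.8]
```

View pics/w3.png

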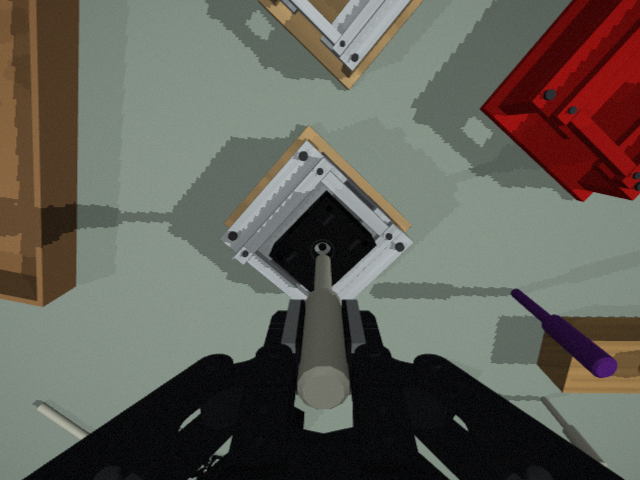

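View pics/s3.png

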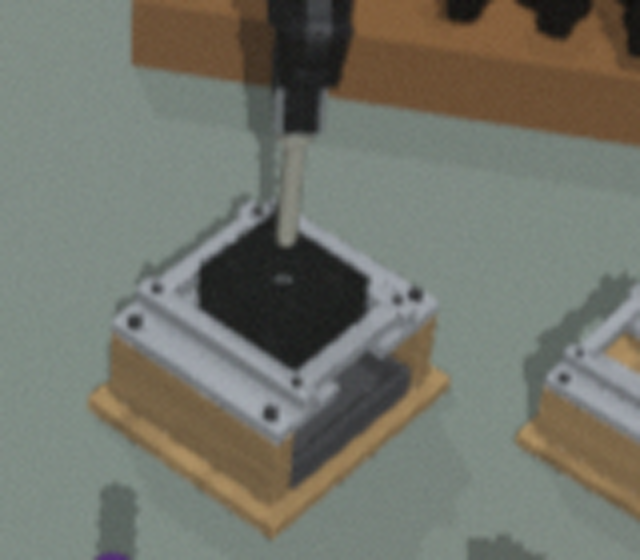

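```bash
python3 - <<'E'
import numpy as np,cv2
d=np.load("hov.npz")
c=d["wc"][200:300,265:385][:,:,::-1]; c=np.clip(c.astype(float)*1.6,0,255).astype(np.uint8)
cv2.imwrite("pics/w3z.png",cv2.resize(c,None,fx=6,fy=6,interpolation=cv2.INTER_CUBIC))
c=d["sc"][140:210,330:420][:,:,::-1]; c=np.clip(c.astype(float)*1.6,0,255).astype(np.uint8)
cv2.imwrite("pics/s3z.png",cv2.resize(c,None,fx=8,fy=8,interpolation=cv2.INTER_CUBIC))
E
```

```text
(no output)
```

View pics/w3z.png

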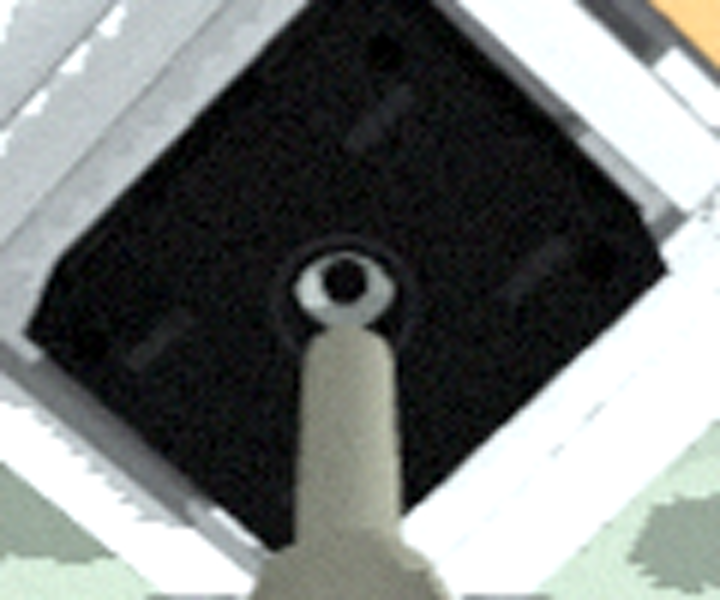

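View pics/s3z.png

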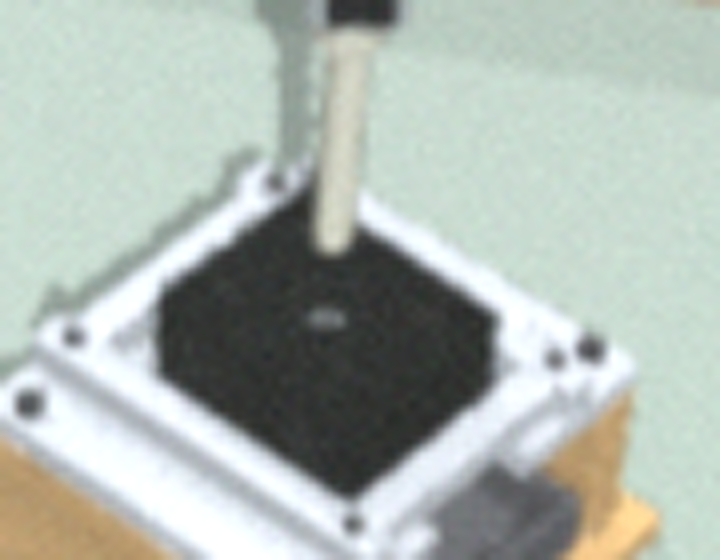

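```bash
python3 - <<'E'
from h import *
d=np.load("hov.npz"); f=dict(mtx=d["wm"],R=d["wR"],t=d["wt"])
C=-f["R"].T@f["t"]; print("cam",C.round(1)); T=np.array([532.2,-126.9,112.4])
dr=(C-T)[:2]; dr/=np.linalg.norm(dr); dr3=np.r_[dr,0]
print("tip near edge exp",proj(f,T+5*dr3)," obs",(323.3,253.7))
H=np.array([532,-127,92.]); print("rim near exp",proj(f,H+6*dr3)," obs",(322.5,241.7),"mm/px:",proj(f,H+7*dr3)-proj(f,H+6*dr3))
print("1mm x,y",proj(f,H+[1,0,0])-proj(f,H),proj(f,H+[0,1,0])-proj(f,H))
E
```

```text
cam [ 457.8 -155.   328.9]
tip near edge exp [324.7499194  250.98753873]  obs (323.3, 253.7)
rim near exp [324.58261166 239.99292947]  obs (322.5, 241.7) mm/px: [-0.01662357 -1.34870928]
1mm x,y [-0.4790281   1.24541058] [1.31379513 0.45298936]
```

The rod is vertical in both views. Comparing tip and rim in the wrist picture puts the tip about (+0.5,+0.7) mm off the hole. I'll correct this and feel down slowly.

```bash
cat >> h.py <<'E'
def log(s=""):
    print(s,"t",round(ctrl.current_clock(),2),"p",np.round(ctrl.current_tool_pos(),2),"F",np.round(ctrl.current_force(),2),"w",round(ctrl.current_grip_width(),3))
E
python3 - <<'E'
from h import *
ctrl.move_straight([531.5,-127.7,172],rate=60,ori=down(110)); ctrl.wait(0.2); log("hover")
h=ctrl.move_straight([531.5,-127.7,156],rate=12,threshold=4); log(h)
E
```

```text
hover t 9.02 p [ 531.64 -127.73  172.23] F [ 0.02  0.51 -0.46] w 0.195
True t 10.12 p [ 531.36 -127.66  157.21] F [-0.1  -1.26  4.32] w 0.196
```

The tip entered: contact came 15 mm down, below the web's level. Pressing now in small steps with a force guard.

```bash
python3 - <<'E'
from h import *
z=157.2
while z>133:
    z-=4
    h=ctrl.move_straight([531.4,-127.7,z],rate=15,threshold=20); log((round(z,1),h))
    if h or abs(ctrl.current_force()[2])>28: break
E
```

```text
(153.2, False) t 10.53 p [ 531.2  -127.64  152.93] F [ 0.27  0.6  -0.2 ] w 0.195
(149.2, False) t 10.94 p [ 531.31 -127.68  149.  ] F [ 0.28 -0.2   0.02] w 0.193
(145.2, False) t 11.36 p [ 531.31 -127.7   145.05] F [-0.47  0.78 -0.3 ] w 0.192
(141.2, False) t 11.78 p [ 531.31 -127.68  141.09] F [ 0.4  -0.65  0.  ] w 0.193
(137.2, False) t 12.19 p [ 531.28 -127.7   137.05] F [ 0.73 -0.27  0.76] w 0.192
(133.2, False) t 12.61 p [ 531.33 -127.7   133.1 ] F [-0.25  0.95 -0.68] w 0.197
(129.2, False) t 13.03 p [ 531.3  -127.7   129.09] F [ 0.26  1.26 -0.79] w 0.195
```

No force while pressing, which is unexpected. Looking before doing anything else.

```bash
python3 - <<'E'
from h import *
snap("wrist","w4",(200,180,440,360),3); snap("side","s4",(300,110,460,250),4)
E
```

```text
(no output)
```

View pics/w4.png

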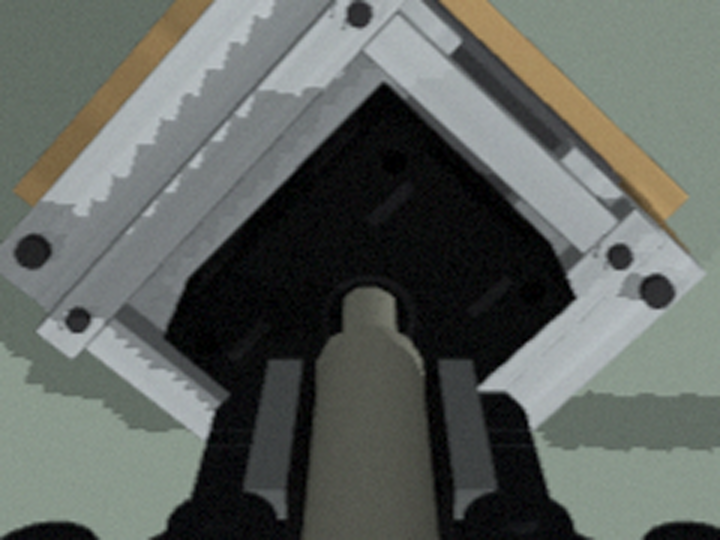

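View pics/s4.png

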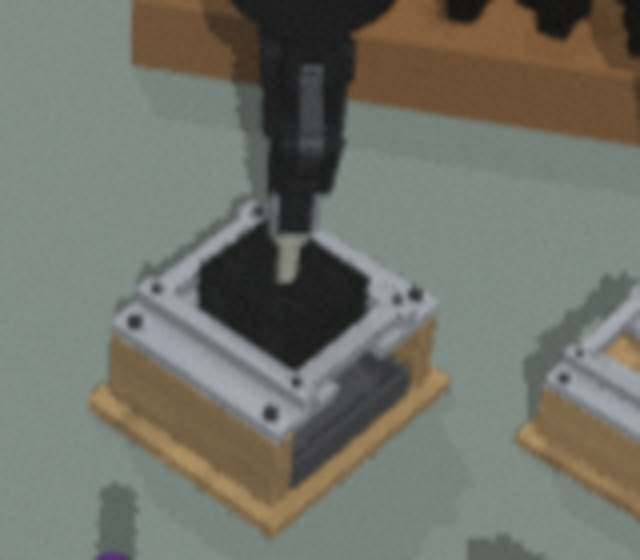

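The nose is in the hole: rod at wrist crop (370,310), shoulder about 20 mm above the housing, drift not slipped. The bush may already have gone between my force samples. I'll draw out and look through the hole.

```bash
python3 - <<'E'
from h import *
h=ctrl.move_straight([531.4,-127.7,187],rate=60,threshold=10); log(h)
ctrl.wait(0.2)
f=snap("wrist","w5",(250,190,400,310),5); c=f["color"]
c=np.clip(c[200:300,265:385][:,:,::-1].astype(float)*2,0,255).astype(np.uint8)
cv2.imwrite("pics/w5z.png",cv2.resize(c,None,fx=6,fy=6,interpolation=cv2.INTER_CUBIC))
g=snap("side","s5",(300,110,460,250),4)
c=np.clip(g["color"][150:260,320:430][:,:,::-1].astype(float)*2,0,255).astype(np.uint8)
cv2.imwrite("pics/s5z.png",cv2.resize(c,None,fx=5,fy=5,interpolation=cv2.INTER_CUBIC))
W=cloud(f); m=np.hypot(W[...,0]-532,W[...,1]+127)<5; print(np.sort(W[m][:,2])[:20].round(0))
E
```

```text
False t 14.24 p [ 531.18 -127.64  186.57] F [ 0.31 -0.26  0.16] w 0.192
[85. 87. 89. 89. 89. 89. 90. 90. 90. 90. 90. 90. 90. 90. 90. 90. 90. 90.
 91. 91.]
```

View pics/w5z.png

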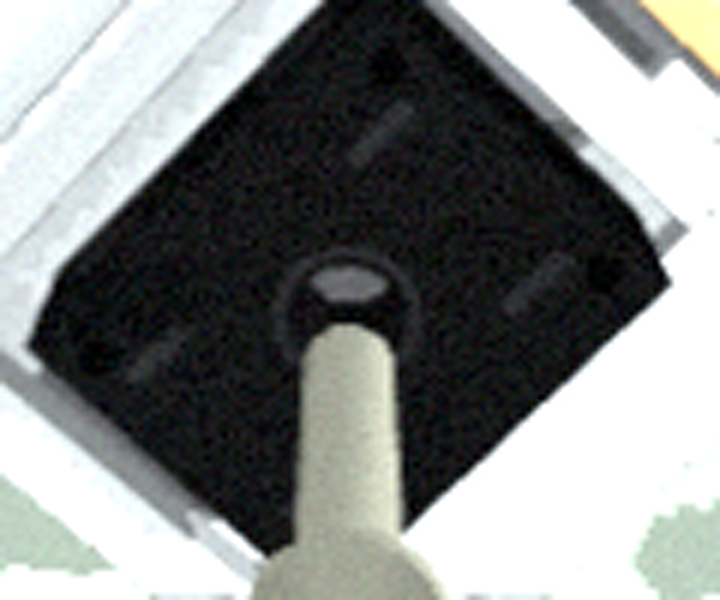

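View pics/s5z.png

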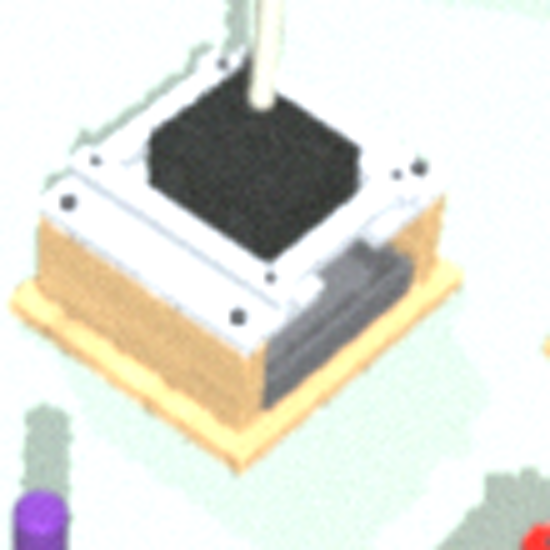

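The bright bush ring under the web has gone from the hole; a dim grey patch shows deeper, at crop (345,285). I'll put the wrist camera right over the hole to check that the bush lies in the tray.

```bash
python3 - <<'E'
from h import *
ctrl.move_straight([606,-99,225],rate=200); ctrl.wait(0.2); log()
f=ctrl.read_camera("wrist"); print(-f["R"].T@f["t"])
u,v=proj(f,[532,-127,50]); print(u,v); u,v=int(u),int(v)
c=f["color"][max(0,v-50):v+50,u-60:u+60][:,:,::-1]; c=np.clip(c.astype(float)*2,0,255).astype(np.uint8)
cv2.imwrite("pics/w6z.png",cv2.resize(c,None,fx=6,fy=6,interpolation=cv2.INTER_CUBIC))
cv2.imwrite("pics/w6.png",f["color"][:,:,::-1])
W=cloud(f); m=(np.hypot(W[...,0]-532,W[...,1]+127)<14); print(np.sort(W[m][:,2])[:60].round(0), m.sum())
s=(np.hypot(W[...,0]-532,W[...,1]+127)<60)&(W[...,2]<45)&(W[...,2]>8); print(s.sum())
g=ctrl.read_camera("top"); u,v=[int(x) for x in proj(g,[532,-127,92])]; print(u,v)
c=g["color"][v-40:v+40,u-50:u+50][:,:,::-1]; c=np.clip(c.astype(float)*2,0,255).astype(np.uint8)
cv2.imwrite("pics/t6z.png",cv2.resize(c,None,fx=6,fy=6,interpolation=cv2.INTER_CUBIC))
E
```

```text
t 15.33 p [605.1  -99.41 224.83] F [-0.08 -0.23 -0.31] w 0.194
[ 530.94474141 -127.55446991  366.35898519]
323.0677885460232 133.13636703464363
[11. 11. 11. 12. 12. 12. 12. 13. 13. 14. 24. 25. 25. 25. 25. 25. 25. 25.
 26. 26. 26. 26. 26. 26. 26. 26. 26. 26. 26. 26. 26. 26. 26. 26. 26. 26.
 26. 26. 26. 26. 26. 26. 26. 26. 26. 26. 26. 26. 26. 26. 26. 26. 26. 26.
 26. 26. 26. 26. 26. 26.] 1152
745
412 252
```

View pics/w6z.png

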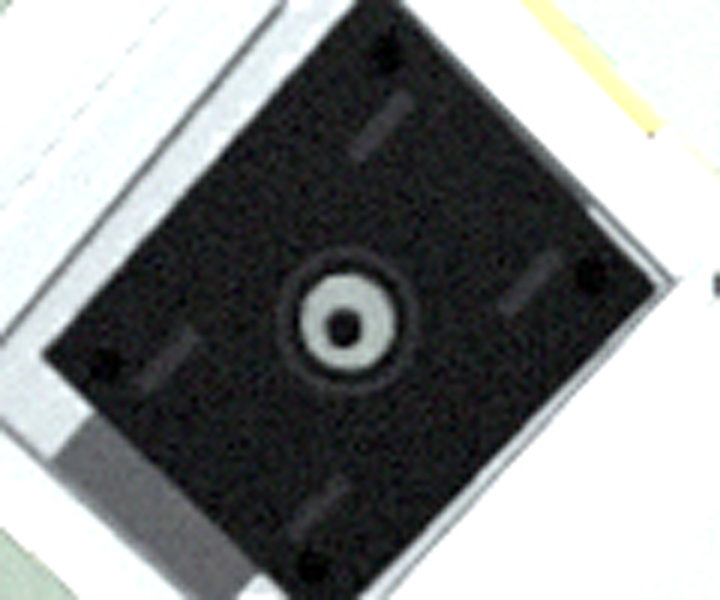

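View pics/w6.png

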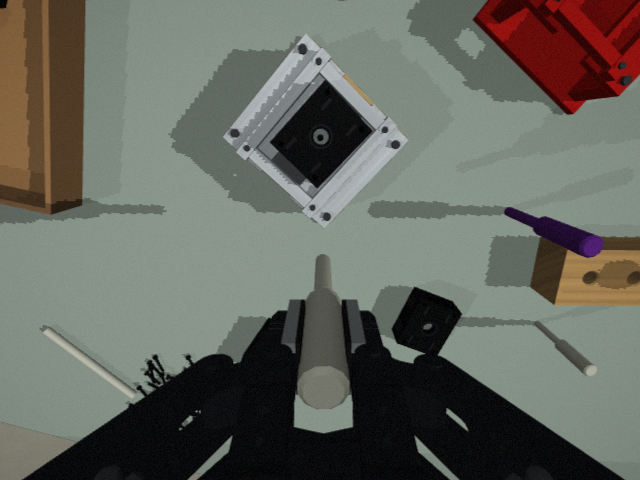

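View pics/t6z.png

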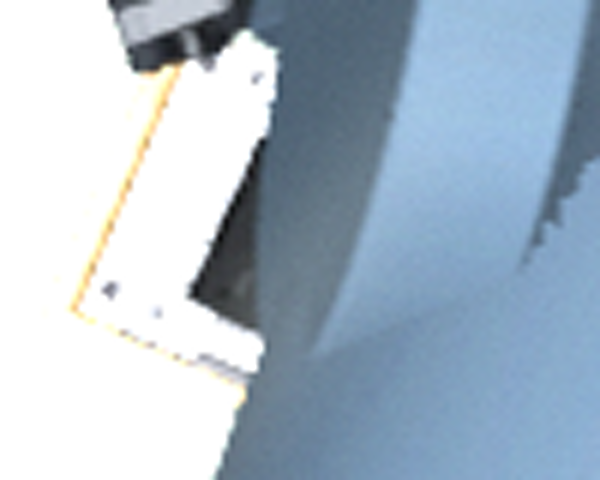

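Confirmed: looking straight down, the bush ring is at crop (345,322). Depth gives its top at z≈26, which is tray floor 11 plus its 15 mm length, so it is standing in the tray. The housing still lies in the nest. Back to the drift's own hole in the block.

```bash
python3 - <<'E'
from h import *
Q=down(19.6)
ctrl.movep([568.8,172.3,230],Q)
ctrl.move_straight([568.8,172.3,132],rate=120,ori=Q); ctrl.wait(0.15); log()
f=snap("wrist","w7",(220,220,420,370),4)
print("tip exp",proj(f,[568.8,172.3,57]),"hole exp",proj(f,[568.8,172.3,45]))
E
```

```text
t 18.32 p [569.23 172.44 132.76] F [-0.57  0.26 -0.69] w 0.197
tip exp [319.5550043  258.67066128] hole exp [319.67824065 252.68936105]
```

View pics/w7.png

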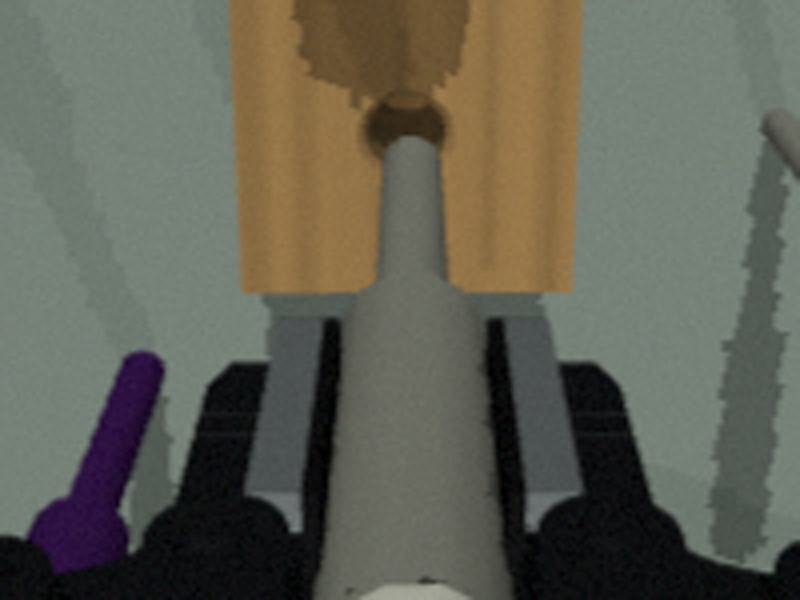

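The tip at crop (410,137) sits over the hole's rim at (405,130), laterally aligned and about 1 mm short in y. I'll nudge it and lower with a guard.

```bash
python3 - <<'E'
from h import *
X,Y=568.3,172.9
ctrl.move_straight([X,Y,126],rate=40)
h=ctrl.move_straight([X,Y,86.5],rate=40,threshold=6); log(h)
if ctrl.current_tool_pos()[2]<90:
    if not h:
        h=ctrl.move_straight([X,Y,83],rate=8,threshold=3); log(h)
    ctrl.grip(0.6); log("open")
    ctrl.wait(0.2)
f=snap("wrist","w8",(200,180,440,420),3)
E
```

```text
False t 19.8 p [568.47 172.96  86.78] F [-1.26  0.3  -0.12] w 0.195
True t 20.18 p [568.52 172.98  84.15] F [-0.19  0.22  7.25] w 0.197
open t 20.6 p [567.96 172.8   83.41] F [ 0.05 -0.68 -0.99] w 0.6
```

View pics/w8.png

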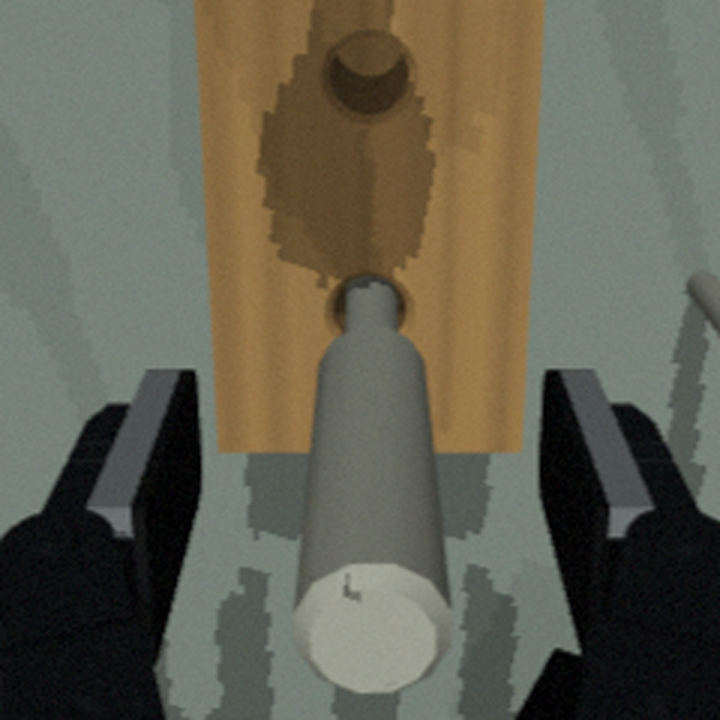

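The drift is standing in its hole at crop (370,300), released, with the fingers clear on both sides. I'll retreat straight up and away, then check the whole scene.

```bash
python3 - <<'E'
from h import *
ctrl.move_straight([568,172.8,230],rate=150)
ctrl.move_joints([1.134,0.213,-0.034,1.323,0,1.571]); log()
f=snap("top","t9",(180,110,480,400),2.0)
g=snap("side","s9",(170,130,510,410),2)
for n,h in (("top",f),("side",g)):
    W=cloud(h)
    near=np.hypot(W[...,0]-535,W[...,1]+127)<60
    m=near&(W[...,2]>89)&(W[...,2]<96); r=cv2.minAreaRect(W[m][:,:2].astype(np.float32)); print(n,"housing",np.round(r[0],1),np.round(r[1],1),round(r[2],1),W[m][:,2].mean().round(1))
    for nm,p,zl in (("drift",(568,172),128),("awl",(537,257),102),("spareA",(682,52),28),("spareB",(781,-99),28)):
        m=(np.hypot(W[...,0]-p[0],W[...,1]-p[1])<45)&(W[...,2]>zl); print(nm,m.sum(),W[m].mean(0).round(1) if m.sum() else None)
    m=(np.hypot(W[...,0]-532,W[...,1]+127)<4); print("in hole z",np.sort(W[m][:,2])[:6].round(0))
E
```

```text
t 23.63 p [212.42 453.24 231.35] F [-0.22 -0.64 -0.3 ] w 0.595
top housing [ 531.9 -127. ] [50.2 60.1] 65.6 92.3
drift 70 [567.6 172.9 133. ]
awl 162 [535.8 251.8 105.4]
spareA 538 [681.8  52.8  30.7]
spareB 524 [780.4 -99.   30.8]
in hole z []
side housing [ 533.4 -128.1] [54.  63.5] 66.1 92.6
drift 102 [568.  173.6 132.7]
awl 270 [536.4 252.9 105.3]
spareA 703 [682.8  52.6  30.9]
spareB 557 [781.7 -99.3  31.1]
in hole z []
```

View pics/t9.png

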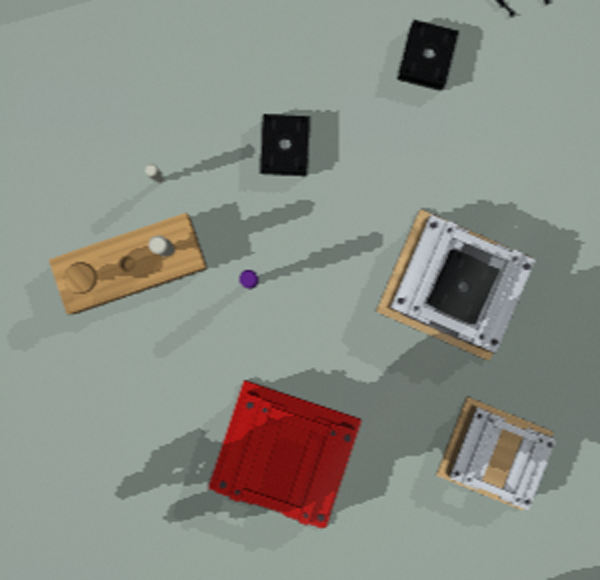

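View pics/s9.png

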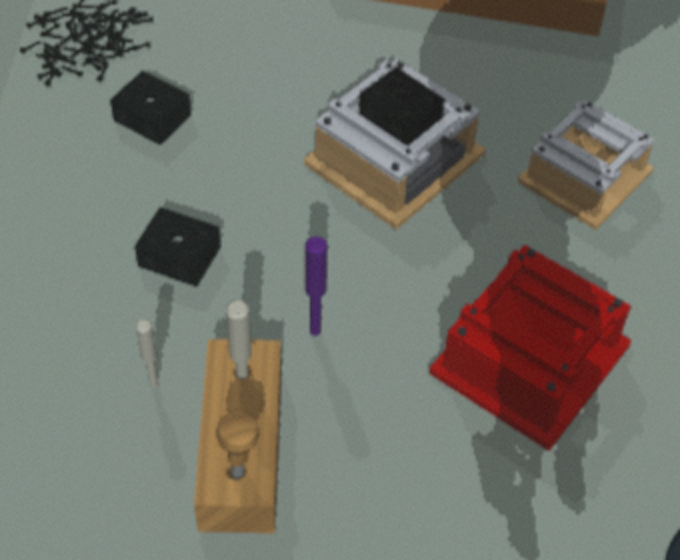

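The drift, housing and spares check out. The awl's head seems shifted about 5 mm (side crop from (232,437) to (238,432)), so I'll check that with the same measure as before and see whether it is still moving.

```bash
python3 - <<'E'
from h import *
for i in range(2):
    for cam in ("top","side"):
        f=ctrl.read_camera(cam); W=cloud(f)
        m=(np.hypot(W[...,0]-537,W[...,1]-255)<30)&(W[...,2]>102)
        c,r=cv2.minEnclosingCircle(W[m][:,:2].astype(np.float32)); print(cam,np.round(c,1),round(r,1))
        s=(np.hypot(W[...,0]-537,W[...,1]-257)<25)&(W[...,2]>48)&(W[...,2]<85)
        print(" shank",s.sum(),W[s].mean(0).round(1))
    ctrl.wait(0.5)
for n in ("w1","w2"):
    pass
b=cv2.imread("pics/side0.png")
a=ctrl.read_camera("side")["color"][:,:,::-1]
k=lambda c:cv2.resize(c[310:400,250:330],None,fx=5,fy=5,interpolation=cv2.INTER_CUBIC)
cv2.imwrite("pics/awl.png",np.hstack([k(b),k(a)])[:600,:800])
E
```

```text
top [536.1 252.1] 14.7
 shank 28 [535.2 253.1  48.9]
side [536.  252.2] 15.5
 shank 108 [534.3 259.2  60.8]
top [536.  251.4] 15.1
 shank 30 [539.  250.7  49.2]
side [536.6 252.4] 15.8
 shank 110 [536.8 259.9  60.2]
```

View pics/awl.png

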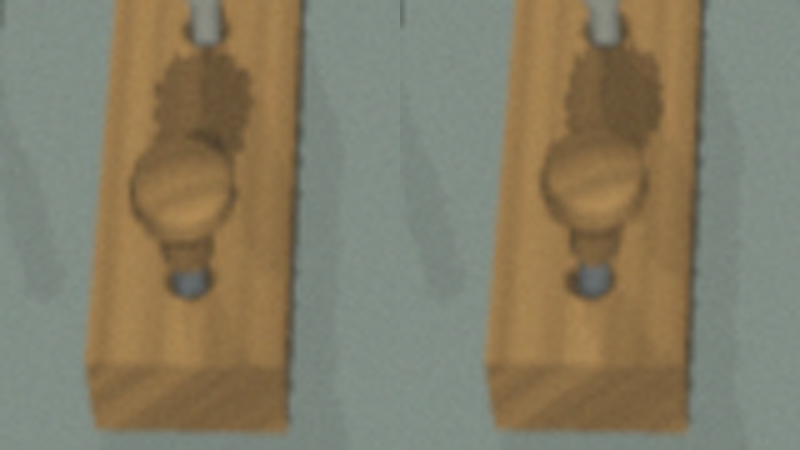

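The awl still stands in its own hole and is stable; it only leans a little differently in its 2 mm clearance, and the gripper stayed clear of it. Handing in.

```bash
python3 - <<'E'
from h import *
print(ctrl.sign_off()); log()
E
```

```text
the job is handed in; nothing more can be done
None
the job is handed in; nothing more can be done
```

The bush is out and lying in the tray, and the drift is back in its own hole in the tool block, released. I handed the job in at about 25 s. I took the drift from the block's end hole, put its nose into the housing's knock-out hole on the first try, and pressed to about 30 mm below bush level.

**Last checks**
- **Bush:** seen from straight above through the hole, its top is at z≈26 mm, which fits it standing on the tray floor (about 11 mm plus its 15 mm length).
- **Housing:** still in the nest at (532,-127), top at 92 mm.
- **Drift:** upright at (568,173), top at 133 mm.
- **Spares:** unmoved to within about 1 mm.

**Readings that disagreed**
- **Push force:** the 3–9 N of the bush sliding never showed. I only read about 4 N at first touch and about 0 after each 4 mm step. The 20 N guard on each step never tripped, but I have no peak reading for the push. The camera and depth check is what shows the bush is out.
- **Awl:** its head now leans about 5 mm differently from the start, though it still stands in its hole and was steady over two looks. By the geometry the gripper never came near it, but I did not see when it shifted and left it alone.

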